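# Close the contact printer: backplate over its pins, then latch it

## Robot

A 7-joint arm with a two-finger parallel gripper is mounted at the origin on a cart in front of the work surface, level with it; the furniture and walls round the work are solid. World frame = base frame: x ahead of the robot, y to its left, z up, the work surface at z = 0. Lengths are in m, angles in degrees, forces in N, time in s.
With the tool pointing down it reaches from about 0.425 to 0.875 m from the base axis. Payload 4.7 kg.
Tool frame: the origin (TCP) lies at the very end of the fingers, on their centre line; the grasp point (between the pads) lies 19 mm behind it; z points along the fingers, y is the line along which they close (so a half turn about z gives the same grasp; the last joint's range is limited). The gripper opens to 87 mm and grips with 3 to 60 N. Pads are 19 mm wide; open, the fingers measure 117 mm over their backs; the gripper's body (75 mm by 190 mm) begins 51 mm behind the grasp point.
Start: joints at [66.641, 18.392, -4.016, 83.108, 1.295, 78.541, -3.26], TCP at [0.266, -0.593, 0.223] pointing down, gripper open.
Joint ranges: [-163.93, 163.93], [-17.29, 119.83], [-79.2, 71.16], [3.27, 140.29], [-89.18, 269.18], [5.43, 117.66], [-154.24, 154.24]. Speed limits (degrees/s): [147.25, 147.25, 180, 180, 180, 180, 180].

## Interface

Orientations are given as [roll, pitch, yaw] about the fixed x, y, z axes, in that order (R = Rz(yaw) Ry(pitch) Rx(roll)).
In Python, from cell import telemetry, cams, env gives the robot as it stands.
- The arm moves only by the tool arm_command, never from a script. Its argument "series" is text: rows parted by semicolons, each of 5 numbers parted by spaces: the shift along the tool's x, y, z in mm, then the turn about the tool's z in rad, then the closure in counts, from 0 (fully open) to 255 (shut). A call has 1 to 20 rows; each row shifts and turns the commanded pose from where the row before left it, along the tool's axes as they then stand; what a row does not reach is not made up. A row lasts 1/12 s, in which the tool goes at most 41.7 mm and 7.16 degrees, less where a joint would pass 70% of its speed; a pose out of reach is approached as far as the arm can. A call is refused whole if a number of a shift passes 41.7 or a number of a turn 0.125, either way. A call with a gripper value outside its range is refused whole. The fingers move at their own pace and stop on an object; "squeeze" is the grip in N (left out, the last holds). Time passes only in rows, so rows that do not move let the fingers close. It gives the time, the measured TCP pose, the force, the opening and the grip force at its end, in the units of the state.
- telemetry.get_obs(): the state, without advancing time (a new reading comes with each control period).
- cams.read_camera(name): name is "scene" or "top" or "wrist"; returns the picture (420x560x3 uint8, blue, green, red); there is no depth.
- cams.calibration(name): a dict with "K" (3x3 intrinsics, pixels), "origin" and "rotation" of the camera in the world; the wrist camera has in their place "hand_eye" (4x4, takes a point from camera to tool coordinates, whose origin is the TCP and whose axes are the flange's). Camera axes: x right, y down, z forward; pixel columns grow to the right and rows downward; lengths in m; the calibration is good to about 2 mm. A picture is of the moment at which its call begins: read the wrist's pose just before it. calibration takes no time and is no camera call.
- env.sign_off(): hands the job in; it is judged then, once.
The state is a dict: "time_s": time; "qpos": joint angles; "joint_velocities": joint speeds; "effort": joint torques, N m; "tool_pos": TCP position; "tool_rot": TCP orientation; "force": force on the tool from outside, world axes, zero at the start; "wrist_torque": the same for the moment, N m; "grip_width": finger opening in m; "grasp_force": force on a finger pad.
Only numpy, scipy, OpenCV 4.12 (cv2) and the standard library are available. Lean on these libraries where they do the work, as an engineer would, in place of code of your own. Each camera call takes 0.05 s, during which the arm holds its last target. There are 200 camera calls.

## Task

The film strip is laid out on the contact printer. Swing the red latch out of the way, lower the aluminium backplate by its handle over the two locating pins until it rests flush on the bed (set it down gently, do not drop it), then swing the latch fully back over the plate and let go. Leave the jar, the loupe and the stamp where they stand.

Things in the scene. Friction and masses are not known exactly. Their poses are not given: they have to be found in the camera images.
- exposure_base: Fixed grey housing of the contact printer, 26 mm high, on the table left or right of the middle (the plate is on the other side). Origin on its underside, below the seat point. Reaches 65 mm to +x, 98 mm to -x (robot side, where the latch is), 100 mm to each side in y; z up. A flat window with film on its top is no obstacle.
- seat (a point): Centre of the bed, on the flat top of the housing, midway between two steel locating pins at y = +68 and -68 mm, x = 0. Axes as the housing's: y along the line of the pins, x away from the latch. Pins: 10 mm diameter, 28 mm high above the bed, the top 9 mm tapered to a 3 mm tip.
- backplate: Loose aluminium plate lying flat on the table, 100 mm (x) by 170 mm (y) by 10 mm thick, 0.35 to 0.55 kg; origin at the centre of its underside. Through holes 14 mm in diameter at y = +68 and -68 mm, x = 0. Fits the pins either way round. Seated, its origin is at the seat point and the pins stand 18 mm out of its top.
- plate_handle (a point): Centre of the plate's black handle bar, over the plate's centre of mass, 46 mm above its underside (so 46 mm above the seat point when flush). Bar 16 mm wide (x), 100 mm long (y), 16 mm high; 28 mm free below it down to the plate; carried by 12 mm posts at y = +42 and -42 mm. Axes as the plate's.
- latch (a joint): Angle of the red swing latch on a vertical pivot. 0: closed, at its stop, nose along the seat's +x and 40 mm in over the plate's edge, peg to -x. Grows anticlockwise from above (peg moves to the seat's -y side) to a stop at 1.75. The plate can pass from about 1.4 on. Starts between 0 and 0.4; stays where left; about 1 N at the peg moves it.
- latch_pivot (a point): On the latch's pivot axis, 82 mm to the -x side of the seat point, 12.5 mm above the bed: the underside of the latch bar, 2.5 mm above the top of a seated plate. The bar is 18 mm wide, 7 mm thick (the boss at the pivot 10 mm); its nose reaches 72 mm from the pivot. Axes as the seat's.
- latch_peg (a point): Upright black peg by which the latch is pushed: 16 mm diameter, standing from 7 to 52 mm above the underside of the latch bar; this point is on its axis 32 mm above that underside (70 mm above the table). 58 mm from the pivot, on the side away from the nose. Its x axis points from the peg to the pivot.
- specimen_jar: White jar with a black lid, 48 mm in diameter, 74 mm high; origin at the centre of its underside. Bystander.
- loupe: Black magnifier, 42 mm in diameter, 48 mm high; origin at the centre of its underside. Bystander.
- rubber_stamp: Wooden hand stamp, 27 x 44 mm, 68 mm high; origin at the centre of its underside. Bystander.
Not all that is in view belongs to the job. Of the things that look like the backplate, the smaller one is meant.

How it is judged (in metres and radians):
On the way, in this order (a step that is already met when the one before it is completed fails the run):
1. the latch is swung open, more than 1.2 rad (value of joint latch above 1.2 rad), for 0.1 s.
2. the backplate is down over both pins, flush on the bed (z of plate_handle in the frame of seat below 0.0485 m and horizontal distance between plate_handle and seat below 0.005 m and angle between the y axis of plate_handle and the y axis of seat, either way round below 0.06 rad), for 0.2 s.
3. the latch is swung back over the plate (value of joint latch below 0.2 rad), for 0.1 s.
At the end, for the whole second after the job is handed in: The backplate rests flush on the bed over both pins (within 2.5 mm of height, 5 mm sideways, 0.06 rad of yaw, 0.03 rad of tilt) and the latch is back over it, within 0.2 rad of its closed stop (all of step 2 and angle between plate_handle's own z axis and vertical below 0.03 rad and value of joint latch below 0.2 rad); the robot touches nothing.
It fails at once if the backplate is dropped on the bed or pins (moving over 0.5 m/s within 40 mm of its seat height) (horizontal distance between plate_handle and seat below 0.06 m and z of plate_handle in the frame of seat between 0 and 0.086 m and linear speed of backplate above 0.5 m/s).
It fails at once if the jar is moved more than 30 mm or tipped (distance of specimen_jar from where it was at the start of the episode above 0.03 m or angle between specimen_jar's own z axis and vertical above 0.4 rad).
It fails at once if the loupe is moved more than 30 mm or tipped (distance of loupe from where it was at the start of the episode above 0.03 m or angle between loupe's own z axis and vertical above 0.4 rad).
It fails at once if the stamp is moved more than 30 mm or tipped (distance of rubber_stamp from where it was at the start of the episode above 0.03 m or angle between rubber_stamp's own z axis and vertical above 0.4 rad).
It also fails if it takes over 72 s, if anything falls off the work surface, if the arm or the gripper's body presses on something with over 40 N, if the wrist force passes 120 N, or if a joint passes its speed limit or range.

## Working session

There is one attempt and no reset: what is moved stays moved. The work goes in short steps, Python scripts to look and compute and a tool call to move; the robot and the scene stay as the last step left them, time stands still between calls to the robot, and variables do not carry over. Pictures are saved under pics/ and viewed, at most 12 in all, crops included, and the job is handed in when it is done.

Besides the shell and the picture viewer there is one more tool, called after "Request:" as a command line: name --argument value ..., lists and objects as JSON in quotes. arm_command: Moves the arm, as the interface text tells. Its arguments: {"type":"object","properties":{"series":{"type":"string"},"squeeze":{"type":"number"}},"required":["series"]}

```bash
mkdir -p pics; ls
python3 - <<'E'
from cell import telemetry, cams, env
import cv2,numpy as np
a=cams.read_camera("scene");b=cams.read_camera("top")
cv2.imwrite("pics/s0.png",a);cv2.imwrite("pics/t0.png",b)
for n in("scene","top","wrist"):
  print(n,cams.calibration(n))
print(telemetry.get_obs())
E
```

```text
pics
scene {'K': array([[473.93182046,   0.        , 273.16293999],
       [  0.        , 473.93182046, 211.97916444],
       [  0.        ,   0.        ,   1.        ]]), 'origin': array([0.81658812, 0.46017687, 1.0494686 ]), 'rotation': array([-147.53021468,    0.69471605,  160.27163715])}
top {'K': array([[406.36026336,   0.        , 284.60149038],
       [  0.        , 406.36026336, 208.43613722],
       [  0.        ,   0.        ,   1.        ]]), 'origin': array([ 0.48462621, -0.12474845,  1.14952099]), 'rotation': array([-172.21133045,    0.61880137,  -88.73187702])}
wrist {'K': array([[366.52051294,   0.        , 279.4857218 ],
       [  0.        , 366.52051294, 210.52776299],
       [  0.        ,   0.        ,   1.        ]]), 'hand_eye': array([[-1.90928519e-04, -9.60657153e-01, -2.77736924e-01,
         7.58952358e-02],
       [ 9.99999421e-01,  1.10739752e-04, -1.07047828e-03,
         3.55660806e-04],
       [ 1.05911913e-03, -2.77736967e-01,  9.60656575e-01,
        -1.62401096e-01],
       [ 0.00000000e+00,  0.00000000e+00,  0.00000000e+00,
         1.00000000e+00]])}
{'time_s': 0.1, 'qpos': array([66.64171966, 18.43556734, -4.01596195, 83.16739218,  1.29414144,
       78.53965579, -3.26059589]), 'joint_velocities': array([-0.05900987, -0.0552463 , -0.06860473, -0.21250188, -0.03708411,
       -0.02258512,  0.08905127]), 'effort': array([-3.89737488e-04, -4.92571807e+01, -4.06008437e-01, -3.13398314e+01,
       -6.41197152e-02,  3.94538802e-02,  3.96765040e-05]), 'tool_pos': array([ 0.26586594, -0.59260948,  0.22156692]), 'tool_rot': array([-1.79902568e+02,  4.38042263e-03,  2.41675084e+01]), 'force': array([ 0.54073506, -0.19354981, -0.41227769]), 'wrist_torque': array([0.00496095, 0.0249403 , 0.00858729]), 'grasp_force': 0.0, 'grip_width': 0.08647451850219384}
```

View pics/s0.png

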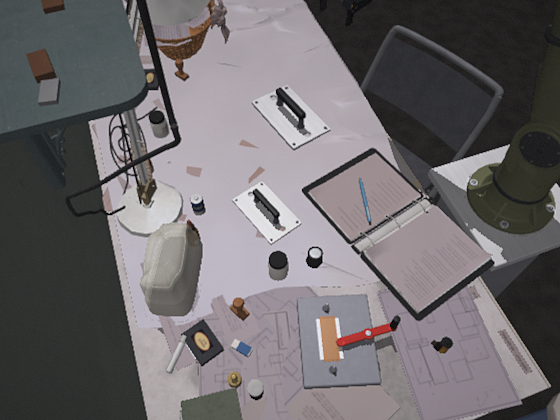

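View pics/t0.png

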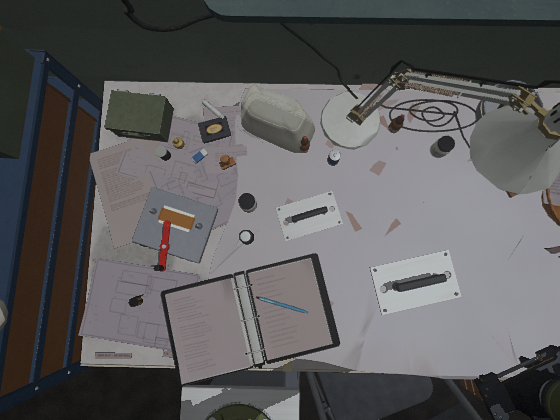

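The scene shows the grey housing at scene (340,340)/top (175,225), with its red latch and its peg at scene (395,323)/top (160,267). There are two plate candidates: A at scene (266,211)/top (309,215) and B at scene (290,115)/top (416,282). A looks smaller, so it fits the description. I'll confirm with an enlarged crop that also gives me feature pixels.

Run:
```python
import cv2,numpy as np
a=cv2.imread("pics/s0.png");b=cv2.imread("pics/t0.png")
def crop(im,x,y,w=100,h=75):
    c=cv2.resize(im[y:y+h,x:x+w],(w*4,h*4),interpolation=cv2.INTER_CUBIC)
    for i in range(0,w,20): cv2.putText(c,str(x+i),(i*4,8),0,.3,(0,0,255),1);cv2.line(c,(i*4,10),(i*4,16),(0,0,255),1)
    for i in range(0,h,15): cv2.putText(c,str(y+i),(0,i*4+4),0,.3,(0,0,255),1)
    return c
o=np.vstack([np.hstack([crop(a,218,175),crop(b,265,180)]),np.hstack([crop(a,300,292,),crop(b,130,185,100,90)[:300]])])
cv2.imwrite("pics/c0.png",o)
```

```text
(no output)
```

View pics/c0.png

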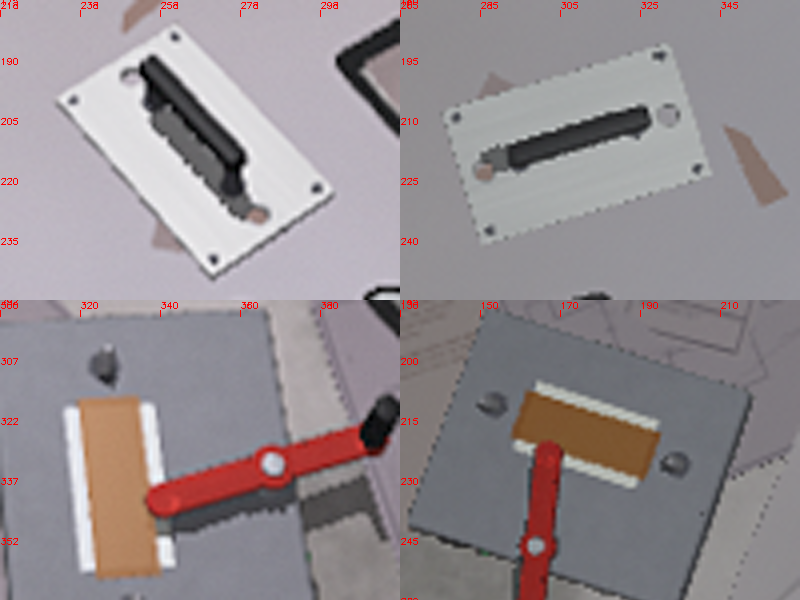

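The crop shows plate A's corners, handle and through holes (four small corner screws, two holes beside the handle), and the housing with its pins, window and latch pivot. Next I'll work out positions and sizes.

```bash
cat > h.py <<'E'
import numpy as np
from scipy.spatial.transform import Rotation as R
from cell import telemetry, cams, env
def cam(n,st=None):
    c=cams.calibration(n)
    if n!="wrist": return c["K"],np.array(c["origin"]),R.from_euler('xyz',c["rotation"],degrees=True).as_matrix()
    st=st or telemetry.get_obs()
    H=c["hand_eye"];Rt=R.from_euler('xyz',st["tool_rot"],degrees=True).as_matrix()
    return c["K"],st["tool_pos"]+Rt@H[:3,3],Rt@H[:3,:3]
def ray(C,p):
    K,o,r=C; d=r@np.linalg.inv(K)@[p[0],p[1],1]; return o,d/np.linalg.norm(d)
def plane(C,p,z):
    o,d=ray(C,p); return o+d*(z-o[2])/d[2]
def tri(Cs,ps):
    A=0;b=0;L=[]
    for C,p in zip(Cs,ps):
        o,d=ray(C,p);M=np.eye(3)-np.outer(d,d);A=A+M;b=b+M@o
    x=np.linalg.solve(A,b)
    return x
def proj(C,X):
    K,o,r=C;q=K@(r.T@(np.array(X)-o));return q[:2]/q[2]
E
python3 - <<'E'
from h import *
np.set_printoptions(precision=4,suppress=True)
S=cam("scene");T=cam("top")
for n,z,s in (("S",.01,[(261.5,181),(232.2,200),(271.2,245),(302,223.7)]),("T",.01,[(276.2,207.5),(331.7,191),(342.7,223.7),(286,240.7)])):
    P=np.array([plane(S if n=="S" else T,p,z) for p in s]);print("plate",n,P.mean(0),[np.linalg.norm(P[i]-P[i-1]).round(3) for i in range(4)],P[:,:2].tolist())
P=np.array([plane(T,p,.01) for p in [(372,267),(455,252),(459,297),(385,312)]]);print("B",[np.linalg.norm(P[i]-P[i-1]).round(3) for i in range(4)])
print("handle",tri([S,T],[(266.5,202),(310,213.7)]))
e=[plane(T,p,.054) for p in [(294.5,219),(327,209)]];print("ends",e,np.degrees(np.arctan2(*(e[0]-e[1])[1::-1])))
H=np.array([plane(T,p,.026) for p in [(152.5,188.7),(217.5,210),(201,260),(132.5,241.7)]]);print("house",H)
print("pins",plane(T,(153,211.2),.04),plane(T,(199,225.7),.04))
piv=tri([S,T],[(368,333),(163.7,246.5)]);print("pivot",piv)
print("peg",tri([S,T],[(396.5,320),(160,267)]),plane(S,(396.5,319),.09),plane(T,(160,267),.09))
print("noseS",plane(S,(340,341.5),.0455),"T",plane(T,(167,223),.0455))
for n,s,t in(("jar",(278,257),(247,200)),("loupe?",(315,253),(246,236))):print(n,tri([S,T],[s,t]))
E
```

```text
plate S [ 0.6215 -0.1739  0.01  ] [np.float64(0.172), np.float64(0.098), np.float64(0.171), np.float64(0.1)] [[0.601233576200381, -0.27145451932665965], [0.6942175784291865, -0.2394777820059356], [0.6426389299999795, -0.07670530948296683], [0.5479193988754323, -0.10786811330482582]]
plate T [ 0.6212 -0.1788  0.01  ] [np.float64(0.098), np.float64(0.165), np.float64(0.098), np.float64(0.166)] [[0.6423738741728171, -0.08514559932870536], [0.6929870566558485, -0.24179487806722766], [0.6002584673312299, -0.2732811808649828], [0.5491141428616669, -0.11492743499543209]]
B [np.float64(0.126), np.float64(0.235), np.float64(0.123), np.float64(0.207)]
handle [ 0.6203 -0.1783  0.049 ]
ends [array([ 0.6058, -0.1371,  0.054 ]), array([ 0.635 , -0.2248,  0.054 ])] 108.38761796803303
house [[0.6865 0.2644 0.026 ]
 [0.6297 0.0782 0.026 ]
 [0.4902 0.1174 0.026 ]
 [0.5363 0.3101 0.026 ]]
pins [0.6209 0.254  0.04  ] [0.5834 0.1246 0.04  ]
pivot [0.5246 0.2163 0.0456]
peg [0.4666 0.2163 0.0729] [0.4688 0.2202 0.09  ] [0.4696 0.2091 0.09  ]
noseS [0.5891 0.2125 0.0455] T [0.5885 0.2115 0.0455]
jar [ 0.6507 -0.0082  0.0765]
loupe? [ 0.5572 -0.0052  0.0399]
```

Measured sizes: A is 98–100 × 165–172 mm and B about 125 × 220 mm. A is the backplate, with centre ≈(0.621,-0.177) and yaw ≈18°. The seat is ≈(0.602,0.189) with yaw ≈-16°, and the latch is at ≈0.23 rad. I'll write a planner that prints the rows, then move over the plate.

```bash
cat > p.py <<'E'
from h import *
def plan(x,y,z,yaw,step=36,grip=0,start=None,rate=.11):
    """print rounded tool rows from start (x,y,z,yawdeg; default measured) to the target"""
    if start is None:
        s=telemetry.get_obs(); start=[*s["tool_pos"],s["tool_rot"][2]]
    p=np.array(start[:3])*1e3;a=np.radians(start[3]);t=np.array([x,y,z])*1e3
    wrap=lambda v:(v+np.pi)%(2*np.pi)-np.pi
    n=int(np.ceil(max(np.linalg.norm(t-p)/step,abs(wrap(np.radians(yaw)-a))/rate,1)));rows=[]
    for k in range(n):
        A=np.array([[np.cos(a),np.sin(a),0],[np.sin(a),-np.cos(a),0],[0,0,-1]])
        d=np.round(A.T@((t-p)/(n-k)),0 if n-k>1 else 1);w=-round(wrap(np.radians(yaw)-a)/(n-k),3)
        p=p+A@d;a-=w;rows.append(f"{d[0]:g} {d[1]:g} {d[2]:g} {w:g} {grip}")
    print(n,"; ".join(rows));return [*(p/1e3),np.degrees(a)]
E
python3 -c "
from p import *
plan(.62,-.18,.25,108)"
```

```text
16 31 -14 -2 -0.091 0; 32 -12 -2 -0.091 0; 33 -9 -2 -0.092 0; 33 -6 -2 -0.091 0; 34 -2 -2 -0.092 0; 34 1 -2 -0.091 0; 34 4 -2 -0.092 0; 33 7 -2 -0.091 0; 33 10 -2 -0.092 0; 31 13 -1 -0.091 0; 30 15 -2 -0.092 0; 29 18 -1 -0.091 0; 27 21 -2 -0.092 0; 25 23 -1 -0.091 0; 23 25 -2 -0.092 0; 20.4 27 -1.4 -0.091 0
```

Request:
arm_command --series "31 -14 -2 -0.091 0; 32 -12 -2 -0.091 0; 33 -9 -2 -0.092 0; 33 -6 -2 -0.091 0; 34 -2 -2 -0.092 0; 34 1 -2 -0.091 0; 34 4 -2 -0.092 0; 33 7 -2 -0.091 0; 33 10 -2 -0.092 0; 31 13 -1 -0.091 0; 30 15 -2 -0.092 0; 29 18 -1 -0.091 0; 27 21 -2 -0.092 0; 25 23 -1 -0.091 0; 23 25 -2 -0.092 0; 20 27 -1 -0.091 0; 0 0 0 0 0; 0 0 0 0 0; 0 0 0 0 0; 0 0 0 0 0"

```text
time_s: 1.77
tool_pos: [0.6193, -0.1829, 0.2501]
tool_rot: [-179.9, 0.0, 107.8]
force: [0.7, 0.0, -0.9]
grip_width: 0.0869
grasp_force: 0.0
```

Run:
```python
from p import *
import cv2,json
s=telemetry.get_obs();im=cams.read_camera("wrist");cv2.imwrite("pics/w1.png",im)
print(s["tool_pos"],s["tool_rot"],s["force"])
json.dump({k:np.array(s[k]).tolist() for k in("tool_pos","tool_rot")},open("w1.json","w"))
q=[s["tool_pos"][0],s["tool_pos"][1],s["tool_pos"][2],s["tool_rot"][2]]
plan(.50,.19,.25,90,start=q)
```

```text
[ 0.6193291  -0.18285817  0.25009423] [-1.79912401e+02  3.73948183e-02  1.07817405e+02] [ 6.51741586e-01  4.66778311e-04 -8.80670885e-01]
11 36 0 0 0.028 0; 36 -1 0 0.028 0; 35 -2 0 0.028 0; 35 -3 0 0.028 0; 35 -4 0 0.028 0; 35 -5 0 0.028 0; 35 -6 0 0.029 0; 35 -7 0 0.028 0; 35 -8 0 0.029 0; 35 -9 0 0.028 0; 34.2 -9.2 0.1 0.029 0
```

View pics/w1.png

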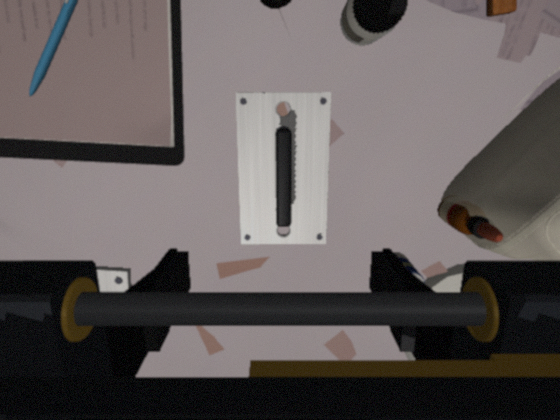

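The wrist view shows the plate's corners at (236,93), (331,93), (327,243) and (240,244), with the bar running from (284,127) to (284,226). Next I'll look at the housing.

Run:
```python
from p import *
import json
np.set_printoptions(precision=4,suppress=True)
W=cam("wrist",{k:np.array(v) for k,v in json.load(open("w1.json")).items()});T=cam("top");S=cam("scene")
P=np.array([plane(W,p,.01) for p in [(236,93),(331,93),(327.5,243),(240,244)]]);print(P,P.mean(0),[np.linalg.norm(P[i]-P[i-1]).round(4) for i in range(4)])
Q=np.array([plane(W,p,.01) for p in [(243,101),(323,101),(319,237),(246,237)]]);print(Q.mean(0))
y=P[0]+P[1]-P[2]-P[3];print("yang",np.degrees(np.arctan2(y[1],y[0])))
e=[plane(W,p,.054) for p in[(284,127),(284,226)]];print(e,(e[0]+e[1])/2)
print("handle top tri",tri([W,T,S],[(284,176),(310,213.7),(266.5,202)]))
plan(.565,.17,.25,90)
```

```text
[[ 0.5487 -0.1135  0.01  ]
 [ 0.6433 -0.0832  0.01  ]
 [ 0.6968 -0.242   0.01  ]
 [ 0.5995 -0.2746  0.01  ]] [ 0.6221 -0.1783  0.01  ] [np.float64(0.1689), np.float64(0.0994), np.float64(0.1676), np.float64(0.1027)]
[ 0.6211 -0.1786  0.01  ]
yang 108.07340625676845
[array([ 0.606, -0.129,  0.054]), array([ 0.6368, -0.2237,  0.054 ])] [ 0.6214 -0.1763  0.054 ]
handle top tri [ 0.6205 -0.1767  0.0503]
10 35 6 0 0.031 0; 35 4 0 0.031 0; 36 3 0 0.031 0; 36 2 0 0.031 0; 36 1 0 0.031 0; 36 0 0 0.031 0; 36 -1 0 0.031 0; 35 -2 0 0.031 0; 35 -3 0 0.031 0; 35.9 -3.5 0.3 0.032 0
```

Request:
arm_command --series "35 6 0 0.031 0; 35 4 0 0.031 0; 36 3 0 0.031 0; 36 2 0 0.031 0; 36 1 0 0.031 0; 36 0 0 0.031 0; 36 -1 0 0.031 0; 35 -2 0 0.031 0; 35 -3 0 0.031 0; 36 -4 0 0.032 0; 0 0 0 0 0; 0 0 0 0 0; 0 0 0 0 0; 0 0 0 0 0"

```text
time_s: 2.98
tool_pos: [0.5649, 0.1693, 0.2504]
tool_rot: [180.0, 0.1, 90.0]
force: [0.4, -0.2, 0.3]
grip_width: 0.0869
grasp_force: 0.0
```

Run:
```python
from p import *
import cv2,json
s=telemetry.get_obs();im=cams.read_camera("wrist")
c=cv2.resize(im[0:260,140:487],None,fx=2.3,fy=2.3,interpolation=cv2.INTER_CUBIC)
for x in range(140,487,50):cv2.putText(c,str(x),(int((x-140)*2.3),8),0,.3,(0,0,255),1);cv2.line(c,(int((x-140)*2.3),10),(int((x-140)*2.3),18),(0,0,255),1)
cv2.imwrite("pics/w2.png",c);cv2.imwrite("pics/w2full.png",im)
print(s["tool_pos"],s["tool_rot"],s["force"])
json.dump({k:np.array(s[k]).tolist() for k in("tool_pos","tool_rot")},open("w2.json","w"))
```

```text
[0.56488747 0.16931234 0.25035339] [1.79997545e+02 8.13379247e-02 8.99575194e+01] [ 0.4146756  -0.23505304  0.30551262]
```

View pics/w2.png

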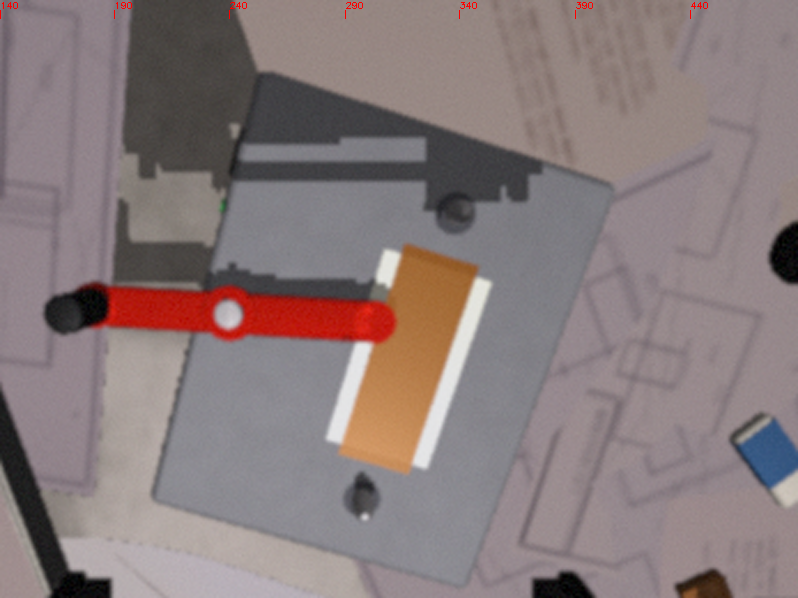

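The housing corners in the full image are (256,31), (406,81), (343,255) and (207,216). The pin bases are at about (338,93) and (297,216), the pivot at (239,136), and the peg top at (168,136).

Run:
```python
from p import *
import json
from scipy.optimize import least_squares
np.set_printoptions(precision=4,suppress=True)
W=cam("wrist",{k:np.array(v) for k,v in json.load(open("w2.json")).items()});T=cam("top")
z=.026
obs=[((65,100,z),(256.5,31.3)),((65,-100,z),(0,0))]
f=lambda x,y:(140+x/2.3,y/2.3)
O=[((-98,100,z),f(268,72)),((65,100,z),f(612,187)),((65,-100,z),f(466,586)),((-98,-100,z),f(155,498)),
   ((0,68,z),f(456,213)),((0,-68,z),f(362,498)),((-82,0,.0485),f(228,313))]
def pt(v,m):
    c,s=np.cos(v[2]),np.sin(v[2]);return np.array([v[0]+(c*m[0]-s*m[1])/1e3,v[1]+(s*m[0]+c*m[1])/1e3,m[2]])
r=lambda v:np.concatenate([proj(W,pt(v,m))-p for m,p in O])
s=least_squares(r,[.602,.189,-.28],loss="soft_l1");print("seat",s.x,np.degrees(s.x[2]));print(s.fun.reshape(-1,2))
for m,p in O[4:6]: print(plane(W,p,z))
print("T pins at .03",plane(T,(153,211.2),.03),plane(T,(199,225.7),.03))
print("pivot tri",tri([W,T],[f(228,313),(163.7,246.5)]),"pegtop tri",tri([W,T],[f(68,313),(160,267)]),plane(W,f(68,313),.09),"nose",plane(W,f(378,322),.0455))
```

```text
seat [ 0.6042  0.1913 -0.2992] -17.140052399364514
[[-2.8609 -3.4097]
 [ 4.9293 -0.5581]
 [ 0.1855  3.3475]
 [-3.5186  1.554 ]
 [ 0.4269  0.2464]
 [-0.2095 -0.0011]
 [ 0.5684  0.0392]]
[0.6238 0.2565 0.026 ]
[0.5844 0.1263 0.026 ]
T pins at .03 [0.6221 0.2574 0.03  ] [0.5843 0.1268 0.03  ]
pivot tri [0.5247 0.2157 0.0477] pegtop tri [0.4671 0.2161 0.0734] [0.4696 0.219  0.09  ] nose [0.5893 0.2114 0.0455]
```

Seat is ≈(0.604,0.191) with yaw -16.9°, pivot (0.5247,0.2155), and latch ≈0.23 rad. I'll move above the peg.

Run:
```python
from p import *
q=plan(.4675,.2185,.16,15,start=None)
q=plan(.4675,.2185,.062,15,start=q,step=20)
```

```text
12 4 -8 8 0.109 0; 3 -9 7 0.109 0; 2 -9 8 0.109 0; 1 -9 7 0.109 0; 0 -9 8 0.109 0; -1 -9 7 0.109 0; -1 -9 8 0.109 0; -3 -9 7 0.109 0; -3 -8 8 0.109 0; -4 -8 7 0.109 0; -5 -7 8 0.109 0; -6.5 -7.3 7.3 0.109 0
5 0 -0 20 0 0; 0 -0 20 0 0; 0 -0 19 0 0; 0 -0 20 0 0; 0 -0 19 0 0
```

Request:
arm_command --series "4 -8 8 0.109 0; 3 -9 7 0.109 0; 2 -9 8 0.109 0; 1 -9 7 0.109 0; 0 -9 8 0.109 0; -1 -9 7 0.109 0; -1 -9 8 0.109 0; -3 -9 7 0.109 0; -3 -8 8 0.109 0; -4 -8 7 0.109 0; -5 -7 8 0.109 0; -6 -7 7 0.109 0; 0 0 0 0 0; 0 0 20 0 0; 0 0 20 0 0; 0 0 19 0 0; 0 0 20 0 0; 0 0 19 0 0; 0 0 0 0 0; 0 0 0 0 0"

```text
time_s: 4.7
tool_pos: [0.4674, 0.2194, 0.0623]
tool_rot: [180.0, 0.1, 15.2]
force: [0.7, -0.0, 0.2]
grip_width: 0.0873
grasp_force: 0.0
```

Request:
arm_command --series "0 0 0 0 175; 0 0 0 0 175; 0 0 0 0 175; 0 0 0 0 175; 0 0 0 0 175; 0 0 0 0 175; 0 0 0 0 175; 0 0 0 0 175" --squeeze 5

```text
time_s: 5.37
tool_pos: [0.4672, 0.2207, 0.0626]
tool_rot: [180.0, -0.0, 15.2]
force: [0.6, 0.5, 0.8]
grip_width: 0.0416
grasp_force: 0.0
```

Run:
```python
from p import *
import cv2
s=telemetry.get_obs();print(s["tool_pos"],s["tool_rot"],s["grip_width"],s["grasp_force"],s["force"])
a=cams.read_camera("top");b=cams.read_camera("scene");w=cams.read_camera("wrist")
o=np.hstack([cv2.resize(a[190:310,90:220],(390,360)),cv2.resize(b[280:400,300:430],(390,360))])
cv2.imwrite("pics/c2.png",o)
# arc plan: tool follows the peg circle
q=[*s["tool_pos"],s["tool_rot"][2]];P=np.array([.5247,.2155])
th0=177
for k in range(1,15):
    th=np.radians(th0+k*82/14); t=P+.058*np.array([np.cos(th),np.sin(th)])
    q=plan(t[0],t[1],.062,15+k*68/14,start=q,step=50,rate=.2,grip=175)
```

```text
[0.46715728 0.22065375 0.0625753 ] [ 1.79992978e+02 -2.94987565e-03  1.52370542e+01] 0.04155117787718097 0.0 [0.55478211 0.47546677 0.82999976]
1 -2.5 7.7 0.6 -0.081 175
1 -1.4 5.7 -0 -0.084 175
1 -1.4 5.8 -0 -0.085 175
1 -1.2 5.8 -0 -0.085 175
1 -1.1 5.8 -0 -0.085 175
1 -1.1 5.8 -0 -0.085 175
1 -0.9 5.9 -0 -0.084 175
1 -0.8 5.8 -0 -0.085 175
1 -0.8 5.9 -0 -0.085 175
1 -0.6 5.9 -0 -0.085 175
1 -0.5 5.9 -0 -0.084 175
1 -0.5 5.9 -0 -0.085 175
1 -0.3 6 -0 -0.085 175
1 -0.2 5.9 -0 -0.085 175
```

View pics/c2.png

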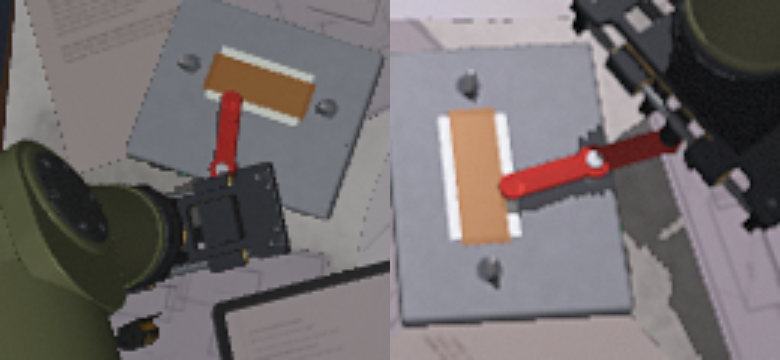

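The gripper stands around the peg and the latch is unmoved at about 0.23 rad. Next, the sweep open.

Request:
arm_command --series "0 0 0 0 200; 0 0 0 0 200; -2 7 0 -0.081 200; -1 6 0 -0.084 200; -1 6 0 -0.085 200; -1 6 0 -0.085 200; -1 6 0 -0.085 200; -1 6 0 -0.085 200; -1 6 0 -0.084 200; -1 6 0 -0.085 200; -1 6 0 -0.085 200; -1 6 0 -0.085 200; -0.5 6 0 -0.084 200; -0.5 6 0 -0.085 200; -0.5 6 0 -0.085 200; 0 6 0 -0.085 200; 0 0 0 0 200; 0 0 0 0 200"

```text
time_s: 7.02
tool_pos: [0.5157, 0.1577, 0.0624]
tool_rot: [-180.0, -0.0, 82.9]
force: [-0.2, -0.0, -0.0]
grip_width: 0.0188
grasp_force: 0.0
```

Run:
```python
from p import *
s=telemetry.get_obs();p=s["tool_pos"];print(p,s["tool_rot"][2],s["grip_width"],s["grasp_force"],s["force"])
d=p[:2]-[.5247,.2155];print(np.hypot(*d),np.degrees(np.arctan2(d[1],d[0]))%360-180+16.9)
```

```text
[0.51569367 0.15770203 0.06235676] 82.85004124000723 0.018767748022883796 0.0 [-0.18256643 -0.00535135 -0.00238936]
0.05849546100442504 98.04314477565
```

Request:
arm_command --series "0 0 0 0 120; 0 0 0 0 120; 0 0 0 0 120; 0 0 -20 0 120; 0 0 -30 0 0; 0 0 -35 0 0; 0 0 -35 0 0; 0 0 -35 0 0; 0 0 0 0 0; 0 0 0 0 0; 0 0 0 0 0"

```text
time_s: 7.93
tool_pos: [0.5152, 0.1576, 0.2171]
tool_rot: [-180.0, 0.0, 83.0]
force: [-0.3, 0.1, -0.7]
grip_width: 0.0829
grasp_force: 0.0
```

Run:
```python
from p import *
import cv2
a=cams.read_camera("top");w=cams.read_camera("wrist")
o=np.hstack([cv2.resize(a[190:310,90:220],(390,360)),cv2.resize(w[:300],(390,360))])
cv2.imwrite("pics/c3.png",o)
q=plan(.6213,-.178,.14,108.1)
plan(.6213,-.178,.028,108.1,step=20,start=q)
```

```text
11 -29 13 7 -0.04 0; -30 12 7 -0.04 0; -30 11 7 -0.04 0; -30 10 7 -0.04 0; -31 9 7 -0.04 0; -31 7 7 -0.04 0; -31 6 7 -0.04 0; -32 5 7 -0.039 0; -32 3 7 -0.04 0; -32 2 6 -0.039 0; -32.1 1.6 7 -0.04 0
6 0 0 19 0 0; 0 0 19 0 0; 0 0 18 0 0; 0 0 19 0 0; 0 0 18 0 0; 0 0 19 0 0
```

View pics/c3.png

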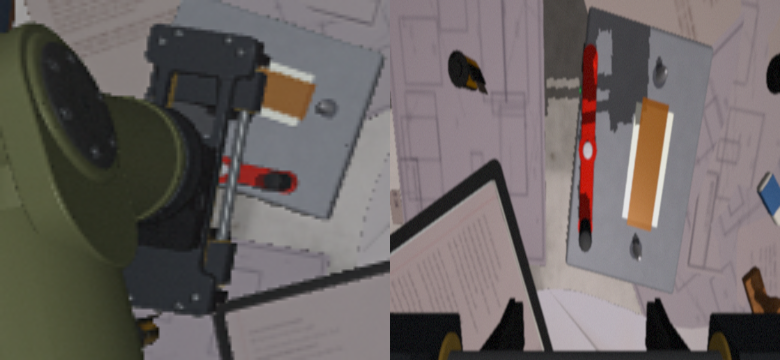

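The latch is open, with its bar nearly along the pin line and clear of the bed. Next is the plate.

Request:
arm_command --series "-29 13 7 -0.04 0; -30 12 7 -0.04 0; -30 11 7 -0.04 0; -30 10 7 -0.04 0; -31 9 7 -0.04 0; -31 7 7 -0.04 0; -31 6 7 -0.04 0; -32 5 7 -0.039 0; -32 3 7 -0.04 0; -32 2 6 -0.039 0; -32 2 7 -0.04 0; 0 0 0 0 0; 0 0 0 0 0; 0 0 0 0 0"

```text
time_s: 9.2
tool_pos: [0.6219, -0.1765, 0.1399]
tool_rot: [-179.9, -0.2, 108.1]
force: [-0.2, 0.4, -0.0]
grip_width: 0.0865
grasp_force: 0.0
```

Run:
```python
from p import *
import cv2
s=telemetry.get_obs();w=cams.read_camera("wrist");C=cam("wrist",s)
print(s["tool_pos"],s["tool_rot"])
# bar: dark pixels within the white plate
g=cv2.cvtColor(w,cv2.COLOR_BGR2GRAY);e=[proj(C,plane(cam("top"),p,.054)) for p in[(294.5,219),(327,209)]];print(e)
cv2.imwrite("pics/w4.png",w)
```

```text
[ 0.62185243 -0.17648982  0.13990209] [-1.79898966e+02 -1.55902047e-01  1.08100786e+02]
[array([275.74902464, 156.64611384]), array([276.73994972, 280.86358081])]
```

View pics/w4.png

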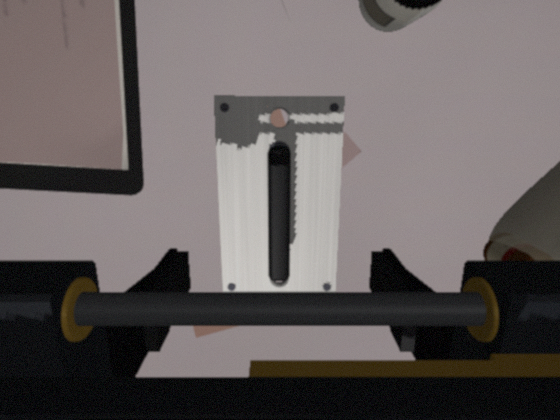

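The bar runs from (279,143) to (279,283), centred between the fingers.

Run:
```python
from p import *
s=telemetry.get_obs();C=cam("wrist",s)
P=[plane(C,p,.054) for p in[(279.5,144),(279.5,282)]];print(P,(P[0]+P[1])/2,np.linalg.norm(P[0]-P[1]))
Q=np.array([plane(C,p,.01) for p in[(225,107),(334.5,107),(327,287),(232,287)]]);print(Q.mean(0))
c=plane(C,(279.5,118),.01);print("hole",c)
```

```text
[array([ 0.60600797, -0.12752704,  0.054     ]), array([ 0.63789365, -0.22462149,  0.054     ])] [ 0.62195081 -0.17607426  0.054     ] 0.10219603652347688
[ 0.62257027 -0.17772932  0.01      ]
hole [ 0.60113264 -0.11274844  0.01      ]
```

Request:
arm_command --series "0 0 19 0 0; 0 0 19 0 0; 0 0 18 0 0; 0 0 19 0 0; 0 0 18 0 0; 0 0 18 0 0; 0 0 0 0 0; 0 0 0 0 0; 0 0 0 0 255; 0 0 0 0 255; 0 0 0 0 255; 0 0 0 0 255; 0 0 0 0 255; 0 0 0 0 255; 0 0 0 0 255; 0 0 0 0 255; 0 0 0 0 255; 0 0 0 0 255; 0 0 0 0 255; 0 0 0 0 255" --squeeze 45

```text
time_s: 10.92
tool_pos: [0.6222, -0.1777, 0.0305]
tool_rot: [-179.9, -0.0, 108.1]
force: [0.4, 0.7, -1.9]
grip_width: 0.0156
grasp_force: 45.0
```

Request:
arm_command --series "0 0 0 0 255; 0 0 0 0 255; 0 0 -3 0 255; 0 0 -5 0 255; 0 0 -8 0 255; 0 0 0 0 255; 0 0 0 0 255"

```text
time_s: 11.5
tool_pos: [0.6234, -0.1775, 0.0474]
tool_rot: [179.9, 0.1, 108.1]
force: [-0.4, 0.4, -3.5]
grip_width: 0.0158
grasp_force: 45.0
```

Run:
```python
from p import *
s=telemetry.get_obs();q=[*s["tool_pos"][:2],s["tool_pos"][2],s["tool_rot"][2]]
q=plan(.622,-.16,.18,108.1,start=q,step=25,grip=255)
q=plan(.604,.191,.14,73.1,start=q,step=28,grip=255)
```

```text
6 3 1 -22 0 255; 3 1 -22 0 255; 3 1 -22 0 255; 3 0 -22 0 255; 3 1 -22 0 255; 2.1 0.2 -22.6 0 255
13 26 7 3 0.047 255; 26 6 3 0.047 255; 27 5 3 0.047 255; 27 3 3 0.047 255; 27 2 3 0.047 255; 27 1 3 0.047 255; 27 -1 3 0.047 255; 27 -2 3 0.047 255; 27 -3 3 0.047 255; 27 -4 3 0.047 255; 26 -5 3 0.047 255; 26 -7 3 0.047 255; 26 -7.9 4 0.047 255
```

Request:
arm_command --series "3 1 -15 0 255; 3 1 -22 0 255; 3 1 -24 0 255; 3 0 -24 0 255; 3 1 -24 0 255; 2 0 -24 0 255; 15 4 0 0.02 255; 26 6 3 0.047 255; 27 5 3 0.047 255; 27 3 3 0.047 255; 27 2 3 0.047 255; 27 1 3 0.047 255; 27 0 3 0.047 255; 27 -1 3 0.047 255; 27 -2 3 0.047 255; 27 -3 3 0.047 255; 27 -4 3 0.047 255; 26 -5 3 0.047 255; 20 -5 3 0.047 255; 0 0 0 0 255"

```text
time_s: 13.17
tool_pos: [0.6014, 0.1809, 0.1442]
tool_rot: [-179.9, -0.3, 75.0]
force: [-1.8, 1.7, -2.4]
grip_width: 0.016
grasp_force: 45.0
```

Run:
```python
from p import *
q=plan(.604,.191,.12,73.1,step=15,grip=255)
```

```text
2 5 -0 12 0.017 255; 5.4 -0.2 12.2 0.017 255
```

Request:
arm_command --series "0 0 0 0 255; 0 0 0 0 255; 5 0 10 0.017 255; 5 0 10 0.017 255; 0 0 0 0 255; 0 0 0 0 255; 0 0 0 0 255; 0 0 0 0 255"

```text
time_s: 13.83
tool_pos: [0.607, 0.1816, 0.1244]
tool_rot: [179.9, -0.0, 72.6]
force: [-0.0, 0.1, -2.5]
grip_width: 0.0158
grasp_force: 45.0
```

Run:
```python
from p import *
import cv2
s=telemetry.get_obs();w=cams.read_camera("wrist");print(s["tool_pos"],s["tool_rot"],s["force"])
t=cams.read_camera("top");sc=cams.read_camera("scene")
cv2.imwrite("pics/w5full.png",w);cv2.imwrite("pics/t5full.png",t);cv2.imwrite("pics/s5full.png",sc)
r=cv2.resize(sc[280:400,290:420],(400,369))
o=np.zeros((600,800,3),np.uint8)
o[:300,:400]=cv2.resize(w[:,:],(400,300));o[:300,400:]=cv2.resize(t[180:280,110:240],(400,300));o[300:,:400]=cv2.resize(sc[285:400,285:420],(400,300))
x=w[:200,180:380];o[300:,400:]=cv2.resize(x,(400,300))
cv2.imwrite("pics/c5.png",o)
```

```text
[0.60699407 0.18164071 0.1243727 ] [ 1.79930332e+02 -1.66806982e-03  7.26432625e+01] [-0.02331735  0.11944495 -2.50718095]
```

View pics/c5.png

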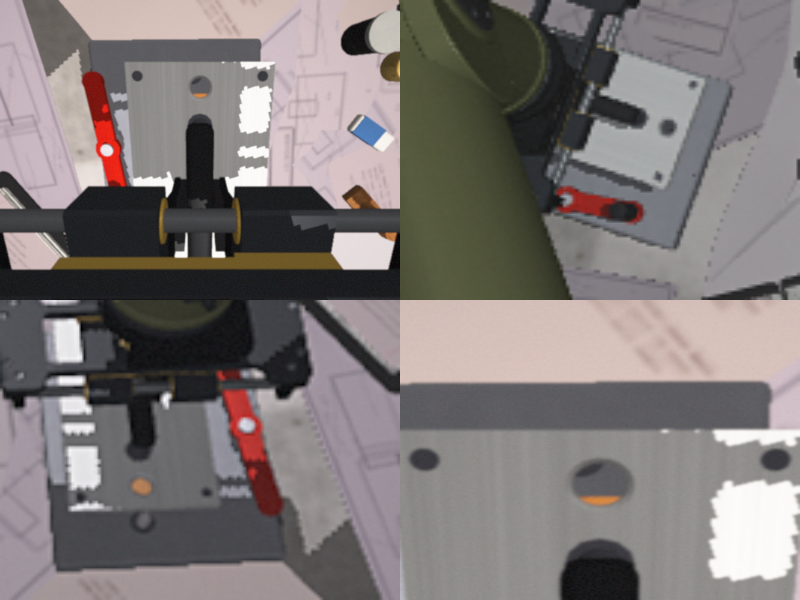

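The wrist view shows the hole at (281,121) and the corner screws at (192,106) and (368,106). The pin shows through the hole at its upper left, so the plate must still move about 9 mm in +y.

Run:
```python
from p import *
np.set_printoptions(precision=4,suppress=True)
s=telemetry.get_obs();C=cam("wrist",s);zt=s["tool_pos"][2]-.0305+.01
h=plane(C,(281,121.3),zt);a=plane(C,(192,106),zt);b=plane(C,(368,106),zt);print(h,a,b)
d=b-a;print("plate yaw",np.degrees(np.arctan2(d[1],d[0])),"tool-90",s["tool_rot"][2]-90)
g=np.radians(s["tool_rot"][2]);ax=np.array([np.cos(g),np.sin(g)])
print("plate centre by hole",h[:2]-.068*ax,s["tool_pos"][:2],"scrmid",(a+b)[:2]/2)
q=plan(.604,.191,.124,73.1,step=5,grip=255)
```

```text
[0.6276 0.247  0.1036] [0.589  0.2665 0.1036] [0.6696 0.2414 0.1036]
plate yaw -17.339258455703828 tool-90 -17.328081253547793
plate centre by hole [0.6074 0.1821] [0.6067 0.1822] scrmid [0.6293 0.254 ]
2 4 -3 0 -0.004 255; 3.6 -2.2 0.1 -0.003 255
```

Request:
arm_command --series "4 -3 0 -0.004 255; 4 -2 0 -0.004 255; 0 0 0 0 255; 0 0 0 0 255; 0 0 0 0 255; 0 0 0 0 255; 0 0 0 0 255; 0 0 0 0 255"

```text
time_s: 14.65
tool_pos: [0.604, 0.1914, 0.1235]
tool_rot: [180.0, 0.0, 73.1]
force: [-0.6, 1.0, -3.6]
grip_width: 0.0154
grasp_force: 45.0
```

Run:
```python
from p import *
s=telemetry.get_obs();print(s["tool_pos"],s["tool_rot"])
q=plan(.6042,.1914,.09,73.0,step=8,grip=255)
```

```text
[0.60402575 0.19142034 0.12346237] [1.79999896e+02 1.25938018e-02 7.31355176e+01]
5 0 0 7 0 255; 0 0 7 0.001 255; 0 0 6 0 255; 0 0 7 0.001 255; 0 0.2 6.5 0 255
```

Request:
arm_command --series "0 0 7 0 255; 0 0 7 0 255; 0 0 7 0 255; 0 0 7 0 255; 0 0 6 0 255; 0 0 0 0 255; 0 0 0 0 255; 0 0 0 0 255; 0 0 0 0 255"

```text
time_s: 15.4
tool_pos: [0.6043, 0.1918, 0.09]
tool_rot: [180.0, -0.0, 73.2]
force: [0.7, 0.1, -5.3]
grip_width: 0.0154
grasp_force: 45.0
```

Run:
```python
from p import *
import cv2
s=telemetry.get_obs();w=cams.read_camera("wrist");C=cam("wrist",s);print(s["tool_pos"],s["tool_rot"],s["force"])
sc=cams.read_camera("scene");t=cams.read_camera("top")
cv2.imwrite("pics/c6.png",np.hstack([cv2.resize(w[85:155,240:320],(400,350),interpolation=cv2.INTER_CUBIC),cv2.resize(sc[335:395,295:375],(400,350),interpolation=cv2.INTER_CUBIC)]))
g=np.radians(73.1);P=np.array([.604,.1914])+.068*np.array([np.cos(g),np.sin(g)])
print("pin tip proj",proj(C,[*P,.054]),"hole top proj",proj(C,[*P,s["tool_pos"][2]-.0205]))
```

```text
[0.60432915 0.19184771 0.0900182 ] [ 1.79955662e+02 -2.60636023e-02  7.31572899e+01] [ 0.65926352  0.14438641 -5.33766604]
pin tip proj [279.49483187 121.24015809] hole top proj [279.51172298 122.60159559]
```

View pics/c6.png

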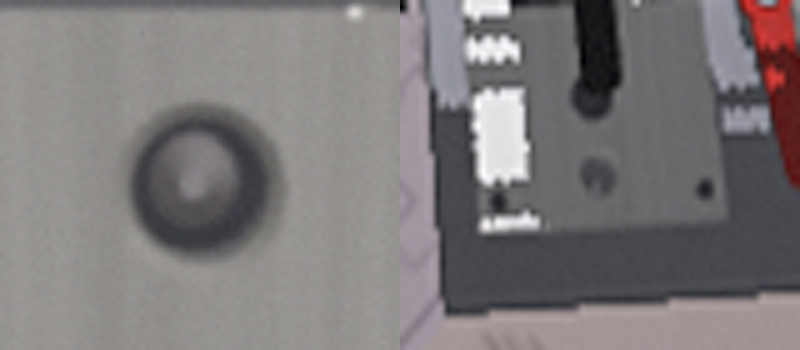

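The pin tip shows inside the hole, off by about 0.7 mm and 1 mm. I'll trim that and lower slowly.

Request:
arm_command --series "-1 -0.5 0 0 255; 0 0 0 0 255; 0 0 3 0 255; 0 0 3 0 255; 0 0 3 0 255; 0 0 3 0 255; 0 0 3 0 255; 0 0 0 0 255; 0 0 0 0 255"

```text
time_s: 16.3
tool_pos: [0.603, 0.1908, 0.0741]
tool_rot: [-180.0, 0.0, 73.2]
force: [1.2, 0.0, -3.3]
grip_width: 0.0158
grasp_force: 45.0
```

Request:
arm_command --series "0 0 3 0 255; 0 0 3 0 255; 0 0 3 0 255; 0 0 3 0 255; 0 0 2 0 255; 0 0 1 0 255; 0 0 0 0 255; 0 0 0 0 255; 0 0 0 0 255"

```text
time_s: 17.05
tool_pos: [0.6033, 0.1909, 0.0597]
tool_rot: [180.0, -0.0, 73.2]
force: [-0.9, 0.4, -3.9]
grip_width: 0.0156
grasp_force: 45.0
```

Request:
arm_command --series "0 0 1 0 255; 0 0 1 0 255; 0 0 1 0 255; 0 0 1 0 255; 0 0 0 0 255; 0 0 0 0 255; 0 0 0 0 255"

```text
time_s: 17.63
tool_pos: [0.6033, 0.1908, 0.0564]
tool_rot: [180.0, 0.0, 73.2]
force: [-4.0, -1.4, 6.1]
grip_width: 0.0157
grasp_force: 45.0
```

Contact at the expected height (TCP 0.0564). Releasing.

Request:
arm_command --series "0 0 0 0 120; 0 0 0 0 120; 0 0 0 0 120; 0 0 0 0 120; 0 0 0 0 120; 0 0 -3 0 120; 0 0 -10 0 120; 0 0 -25 0 120; 0 0 -35 0 120; 0 0 -35 0 0; 0 0 -35 0 0; 0 0 -30 0 0; 0 0 0 0 0; 0 0 0 0 0; 0 0 0 0 0"

```text
time_s: 18.88
tool_pos: [0.603, 0.1908, 0.2287]
tool_rot: [180.0, 0.0, 73.2]
force: [0.4, 0.2, 1.0]
grip_width: 0.078
grasp_force: 0.0
```

Run:
```python
from p import *
import cv2
s=telemetry.get_obs();w=cams.read_camera("wrist");C=cam("wrist",s);print(s["tool_pos"],s["tool_rot"])
sc=cams.read_camera("scene")
cv2.imwrite("pics/c7.png",np.hstack([cv2.resize(w[:300],(440,330)),cv2.resize(sc[280:400,290:420],(357,330))]))
P=np.array([.5247,.2155])
for a in (1.6,1.69,1.75):
    th=np.radians(180-16.9)+a;t=P+.058*np.array([np.cos(th),np.sin(th)]);print(a,t,proj(C,[*t,.0905]))
# approach peg, then arc back to latch angle -0.06
th=np.radians(180-16.9)+1.69;t=P+.058*np.array([np.cos(th),np.sin(th)])
q=plan(*t,.15,82.9);q=plan(*t,.064,82.9,start=q,step=18)
```

```text
[0.60303916 0.19075256 0.22869654] [1.79978057e+02 1.45197105e-02 7.31616655e+01]
1.6 [0.5094669  0.15953615] [189.02021005 260.30867652]
1.69 [0.5145585  0.15839352] [194.85080309 259.9111049 ]
1.75 [0.51800108 0.15788816] [198.69034023 259.37609143]
4 -14 -19 19 -0.043 0; -13 -19 19 -0.042 0; -13 -20 20 -0.043 0; -11.2 -20.2 19.2 -0.042 0
5 0 0 17 -0 0; 0 0 17 -0 0; 0 0 17 -0 0; 0 0 17 -0 0; 0 0 18 -0 0
```

View pics/c7.png

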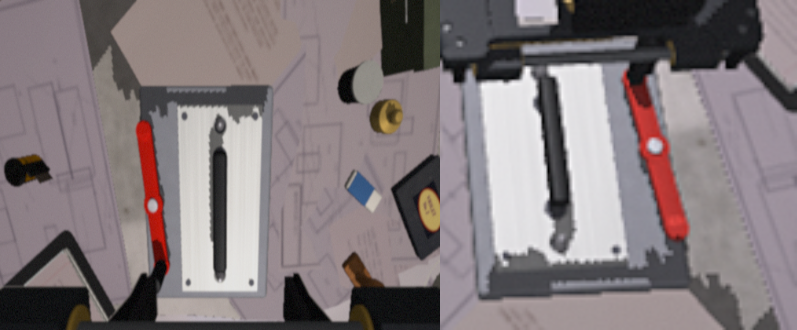

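The plate is seated with a pin standing through each hole and the latch is still open. Next I'll go back to the peg.

Request:
arm_command --series "-14 -19 19 -0.043 90; -13 -19 19 -0.042 90; -13 -20 20 -0.043 90; -11 -20 19 -0.042 90; 0 0 0 0 90; 0 0 0 0 90; 0 0 0 0 90; 0 0 0 0 90"

```text
time_s: 19.65
tool_pos: [0.5168, 0.1595, 0.1523]
tool_rot: [179.9, -0.1, 82.9]
force: [0.5, 0.1, -0.4]
grip_width: 0.0567
grasp_force: 0.0
```

Request:
arm_command --series "0 0 17 0 90; 0 0 17 0 90; 0 0 17 0 90; 0 0 17 0 90; 0 0 17 0 90; 0 0 0 0 90; 0 0 0 0 200; 0 0 0 0 200; 0 0 0 0 200; 0 0 0 0 200; 0 0 0 0 200; 0 0 0 0 200; 0 0 0 0 200; 0 0 0 0 200" --squeeze 5

```text
time_s: 20.82
tool_pos: [0.5156, 0.1589, 0.0667]
tool_rot: [180.0, 0.0, 82.9]
force: [-0.6, -0.3, -0.1]
grip_width: 0.02
grasp_force: 0.0
```

Run:
```python
from p import *
s=telemetry.get_obs();print(s["tool_pos"],s["tool_rot"][2],s["grip_width"],s["grasp_force"])
q=[*s["tool_pos"],s["tool_rot"][2]];P=np.array([.5247,.2155]);y0=q[3]
d=s["tool_pos"][:2]-P;a0=np.arctan2(d[1],d[0])%(2*np.pi)-np.radians(163.1);print(a0)
N=17
for k in range(1,N+1):
    a=a0+(-.04-a0)*k/N;th=np.radians(163.1)+a;t=P+.058*np.array([np.cos(th),np.sin(th)])
    q=plan(t[0],t[1],.063,y0+(5-y0)*k/N,start=q,step=50,rate=.2,grip=200)
```

```text
[0.51557837 0.1589089  0.0666938 ] 82.89197233949815 0.019964971951500578 0.0
1.7059466630830902
1 -0.2 -6 3.7 0.08 200
1 0.7 -5.9 -0 0.08 200
1 0.8 -5.9 -0 0.08 200
1 0.9 -5.9 -0 0.08 200
1 1.1 -5.8 -0 0.08 200
1 1.1 -5.9 -0 0.08 200
1 1.4 -5.8 -0 0.08 200
1 1.4 -5.7 -0 0.08 200
1 1.6 -5.8 -0 0.08 200
1 1.7 -5.7 -0 0.08 200
1 1.9 -5.6 -0 0.08 200
1 1.9 -5.7 -0 0.08 200
1 2.1 -5.5 -0 0.08 200
1 2.2 -5.6 -0 0.08 200
1 2.4 -5.4 -0 0.08 200
1 2.5 -5.5 -0 0.08 200
1 2.5 -5.3 -0 0.079 200
```

Request:
arm_command --series "0 -6 2 0.08 200; 0.7 -6 0 0.08 200; 0.8 -6 0 0.08 200; 1 -6 0 0.08 200; 1 -6 0 0.08 200; 1 -6 0 0.08 200; 1.4 -6 0 0.08 200; 1.4 -5.7 0 0.08 200; 1.6 -5.8 0 0.08 200; 1.7 -5.7 0 0.08 200; 1.9 -5.6 0 0.08 200; 1.9 -5.7 0 0.08 200; 2 -5.5 0 0.08 200; 2.2 -5.6 0 0.08 200; 2.4 -5.4 0 0.08 200; 2.5 -5.5 0 0.08 200; 2.5 -5.3 0 0.08 200; 0 0 0 0 200; 0 0 0 0 200"

```text
time_s: 22.4
tool_pos: [0.4684, 0.2338, 0.0642]
tool_rot: [179.9, 0.1, 5.1]
force: [-2.9, -4.0, 1.8]
grip_width: 0.0194
grasp_force: 1.8
```

Run:
```python
from p import *
s=telemetry.get_obs();print(s["tool_pos"],s["tool_rot"][2],s["grip_width"],s["grasp_force"],s["force"])
d=s["tool_pos"][:2]-[.5247,.2155];print(np.arctan2(d[1],d[0])-np.radians(163.1),np.hypot(*d))
```

```text
[0.4683503  0.23379965 0.06417412] 5.059145317585605 0.019367180607580015 1.8069463048595935 [-2.87225172 -4.0425805   1.79580436]
-0.01904638786775692 0.059246655144678834
```

It's at the stop, with about 4 N of resistance. I'll release, lift and check.

Request:
arm_command --series "0 0 0 0 100; 0 0 0 0 100; 0 0 0 0 100; 0 0 0 0 100; 0 0 0 0 100; 0 0 0 0 100; 0 0 -20 0 100; 0 0 -35 0 100; 0 0 -35 0 100; 0 0 -35 0 100; 0 0 -25 0 100; -20 -10 0 0 100; -20 -10 0 0 100; 0 0 0 0 100; 0 0 0 0 100; 0 0 0 0 100"

```text
time_s: 23.73
tool_pos: [0.4278, 0.2511, 0.2145]
tool_rot: [180.0, -0.0, 5.0]
force: [0.2, -0.6, -0.2]
grip_width: 0.0528
grasp_force: 0.0
```

Run:
```python
from p import *
import cv2
s=telemetry.get_obs();print(s["tool_pos"],s["force"])
sc=cams.read_camera("scene");t=cams.read_camera("top")
cv2.imwrite("pics/c8.png",np.hstack([cv2.resize(t[170:290,110:270],(400,300)),cv2.resize(sc[240:390,270:430],(400,375))[:300]]))
```

```text
[0.4278403  0.25108584 0.21450507] [ 0.24226197 -0.57881418 -0.24487637]
```

View pics/c8.png

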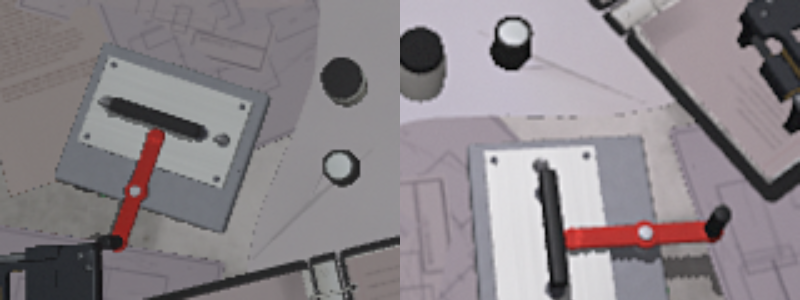

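The latch points along the seat's +x over the plate, the plate sits flush, and the jar and loupe are undisturbed. The gripper is clear, so I'm handing in.

```bash
python3 -c "
from cell import env
print(env.sign_off())"
```

```text
the job is handed in; nothing more can be done
None
```

The job is handed in, with no verdict returned: the last pictures show the backplate seated over both pins and the latch closed over it, the arm clear, and the jar and loupe in place; the stamp was not re-checked, but the arm never went near it.

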